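Start-up check at the mini lathe: point out key and clamps, then press start

TASK

Show the apprentice the start-up check on the mini lathe (it is unplugged for the lesson). Holding the fingertips still about 2 cm above it, without contact, point for two seconds each, in this order, at the chuck key lying on the bench, the ball of the clamp lever at the front end of the tool-rest base, and the ball of the quill-lock lever on top of the tailstock; then press the plain start button on the switch box all the way in, not the mushroom-headed stop, and let it come back up. Do not touch the key or the lathe, leave everything else on the bench where it is, and finish with the hand drawn back a good hand's breadth from the button.

Things in the scene. Friction and masses are not known exactly. Their poses are not given: they have to be found in the camera images.
- key_middle (a point): middle of the chuck key, a loose steel T-handled key lying flat on the bench: round shank 14 mm thick and about 75 mm long with its square tip, crossbar 74 mm long and 10 mm thick at one end. This point lies in the shank's axis 7 mm above the bench; no part of the key's plan is more than 50 mm from it. x runs along the shank towards the square tip (the crossbar is 28 mm away at -x), z up. Not to be touched
- rest_lever_ball (a point): centre of the black ball, 24 mm in diameter, on the end of the tool rest's clamp lever: a steel lever 78 mm long at the end of the tool-rest base that faces the robot, leaning up and to the left (towards the headstock). Free above. The other, smaller ball lever of the tool rest (ball 18 mm, about 100 mm or more away, pointing right from the post) is not meant. Not to be touched
- quill_lever_ball (a point): centre of the black ball, 24 mm in diameter, on the end of the short quill-lock lever on top of the tailstock, about 245 mm above the bench. Free above. The other ball lever of the tailstock, low at its foot, is not meant. Not to be touched
- start_top (a point): centre of the top of the start button, a plain black round button 27 mm in diameter standing 12 mm above its metal ring, top 66 mm above the bench. It goes straight down 6 mm against a spring: about 1.5 N to start, 5.6 N fully in. x, y lie in the box's lid, z up; the stop button is 60 mm away at +y
- start (a joint): travel of the start button: 0 out, 0.006 m fully in; counts as pressed from 0.0045
- stop (a joint): travel of the mushroom-headed stop button (40 mm head, 80 mm above the bench) on the same switch box: 0 out, 0.006 m in. Not to be pressed
- lathe: mini wood lathe, fixed to the bench: cast bed 100 mm wide and 660 mm long, bed top 85 mm above the bench; headstock 140 x 185 x 200 mm on the bed's left end, up to 290 mm high; steel chuck 80 mm in diameter holding a turned wooden pepper-mill body, spindle axis 185 mm above the bench. Origin: centre of the bed's length and width at bench level; y runs along the bed towards the headstock, x away from the robot. Not to be touched
- rest: tool rest, fixed on the bed in front of the workpiece: base 165 mm long and 46 mm wide reaching 130 mm from the bed's centreline towards the robot, a post 75 mm in front of the centreline, a bar 130 mm long at spindle height (top 185 mm above the bench). Origin: on the bed's centreline at bed height (85 mm); axes as the lathe. Not to be touched
- tailstock: tailstock, fixed at the right end of the bed: foot 100 x 100 mm, round barrel 56 mm thick at spindle height, black handwheel 86 mm at its right end. Origin: middle of its foot at bed height (85 mm); axes as the lathe. Not to be touched
- skew: loose skew chisel lying at the left, 300 mm long, dark turned handle; origin at the ferrule, bench level. Bystander
- mill_a: turned wooden pepper-mill body standing on the bench, 54 mm in diameter, 110 mm high; origin under its centre. Bystander
- mill_b: second, equal pepper-mill body, standing; origin under its centre. Bystander
- sander: loose cork sanding block 100 x 60 x 28 mm; origin under its centre. Bystander
- wax: jar of wax, 68 mm in diameter, 55 mm high; origin under its centre. Bystander
- calipers: loose steel calipers lying flat, about 150 x 80 mm, 8 mm high; origin at the middle, bench level. Bystander
- bar: loose square steel knock-out bar with a brass head, 205 mm long, 18 mm thick at most; origin near the middle, bench level. Bystander
- spanner: loose spanner lying flat, 160 mm long; origin on its underside. Bystander

How it is judged:
On the way, in this order (a step that is already met when the one before it is completed fails the run):
1. fingertips dwell just above the chuck key (over any part of it, less than about 5 cm above the bench) (horizontal distance between the grasp point and key_middle below 0.05 m and height (world z) of the grasp point below 0.075 m), for 1.5 s.
2. fingertips dwell just above the ball of the tool rest's clamp lever (within 3 cm sideways, less than about 5 cm above it) (horizontal distance between the grasp point and rest_lever_ball below 0.03 m and distance between the grasp point and rest_lever_ball below 0.08 m), for 1.5 s.
3. fingertips dwell just above the ball of the tailstock's quill-lock lever (within 3 cm sideways, less than about 5 cm above it) (horizontal distance between the grasp point and quill_lever_ball below 0.03 m and distance between the grasp point and quill_lever_ball below 0.08 m), for 1.5 s.
4. the start button is pressed in (value of joint start above 0.0045 m), for 0.1 s.
At the end, for the whole second after the job is handed in: The start button has been pressed after the three pointings and is out again (less than 1 mm in), the stop is untouched, the hand is at least 9 cm from the start button, the chuck key lies within 10 mm and every bystander within 15 mm of where it was (value of joint each of start, stop below 0.001 m and distance between the grasp point and start_top above 0.09 m and distance of key_middle from where it was at the start of the episode below 0.01 m and distance of each of mill_a, mill_b, skew, sander, wax, calipers, bar, spanner from where it was at the start of the episode below 0.015 m).
It fails at once if the chuck key was touched, moved or lifted (distance of key_middle from where it was at the start of the episode above 0.01 m or contact force between any of the fingers, the arm and chuck_key above 0.5 N).
It fails at once if the lathe, tool rest or tailstock was touched (contact force between any of the fingers, the arm and lathe above 0.5 N or contact force between any of the fingers, the arm and rest above 0.5 N or contact force between any of the fingers, the arm and tailstock above 0.5 N).
It fails at once if the stop button was pressed (value of joint stop above 0.0015 m).
It fails at once if a bystander was knocked, moved or lifted (distance of any of mill_a, mill_b, skew, sander, wax, calipers, bar, spanner from where it was at the start of the episode above 0.015 m).
It also fails if it takes over 69 s, if anything falls off the work surface, if the arm or the gripper's body presses on something with over 40 N, if the wrist force passes 120 N, or if a joint passes its speed limit or range.

ROBOT

A 6-joint arm with a two-finger parallel gripper is mounted at the origin on the work surface. World frame = base frame: x ahead of the robot, y to its left, z up, the work surface at z = 0. Lengths are in m, angles in rad, forces in N, time in s.
With the tool pointing down it reaches from about 0.25 to 0.725 m from the base axis. Payload 4 kg.
Tool frame: the origin (TCP) lies midway between the tips of the shut fingers; the grasp point (between the pads) lies 19 mm behind it; z points along the fingers, y is the direction in which the jaws open and shut (so a half turn about z gives the same grasp; the last joint's range is limited). The gripper opens to 85 mm and grips with 20 to 120 N. Pads are 22 mm wide; open, the fingers measure 114 mm over their backs; the gripper's body (76 mm by 85 mm) begins 54 mm behind the grasp point. The pads swing forward as they close: fully open they stand 13 mm farther back than shut.
Start: joints at [0, 0.241, 0.005, 1.335, 0, 1.571], TCP at [0.5, -0, 0.21] pointing down, gripper open.
Joint ranges: [-2.72, 2.72], [-1.05, 1.87], [-1.09, 1.28], [-1.99, 2.15], [-1.42, 1.44], [-3.14, 3.14]. Speed limits (rad/s): [2.79, 2.79, 3.14, 3.14, 3.14, 3.14].

INTERFACE

Orientations are given as a unit quaternion [x, y, z, w].
In Python, from workcell import monitor, cams, order gives the robot as it stands.
- The arm moves only by the tool send_rows, never from a script. Its argument "moves" is a list of rows, each a list of 4 numbers: the shift along the tool's x, y, z as a fraction of full scale, then the turn about the tool's z as a fraction of full scale. A call has 1 to 20 rows; each row shifts and turns the commanded pose from where the row before left it, along the tool's axes as they then stand; what a row does not reach is not made up. Full scale, the value 1, is 100 cm for a shift and 0.1 rad for a turn. A row lasts 1/10 s, in which the tool goes at most 50 mm and 8.59 degrees, less where a joint would pass 70% of its speed; a pose out of reach is approached as far as the arm can. A call with a number of a shift or a turn outside -1 to 1 is refused whole. A call with a gripper value outside its range is refused whole. "claw" is the gripper's target within -1 to 1 (fully open at 1, half-way at 0, shut at -1), set as the call begins (left out, the last holds). The fingers move at their own pace and stop on an object; the grip force is fixed at half the most. Time passes only in rows, so rows that do not move let the fingers close. It gives the time, the measured TCP pose, the force and the opening at its end, in the units of the state.
- monitor.get_obs(): the state, without advancing time (a new reading comes with each control period).
- cams.camera(name): name is "scene" or "side" or "wrist"; returns (picture, depth): 384x512x3 uint8, blue, green, red; 384x512 float32, m along the optical axis (not along the pixel's ray), 0 where there is no reading.
- cams.camera_info(name): a dict with "intrinsics" (3x3 intrinsics, pixels), "distortion" ([k1, k2, p1, p2, k3] as OpenCV has them; the pictures are not rectified), "T" (4x4, takes a point from camera to world coordinates); the wrist camera has in their place "mount" (4x4, takes a point from camera to tool coordinates, whose origin is the TCP and whose axes are the flange's). Camera axes: x right, y up, looking along -z (the intrinsics and any distortion apply to the point x, -y, -z); pixel columns grow to the right and rows downward; lengths in m; the calibration is good to about 2 mm. A picture is of the moment at which its call begins: read the wrist's pose just before it. camera_info takes no time and is no camera call.
- order.job_done(): hands the job in, once; it reports no verdict.
The state is a dict: "clock": time; "joint_pos": joint angles; "joint_vel": joint speeds; "tau": joint torques, N m; "eef_pos": TCP position; "tool_rot": TCP orientation; "ft_force": force on the tool from outside, world axes, zero at the start; "ft_torque": the same for the moment, N m; "grip_width": finger opening in m.
Only numpy, scipy, OpenCV 4.12 (cv2) and the standard library are available. Lean on these libraries where they do the work, as an engineer would, in place of code of your own. Each camera call takes 0.05 s, during which the arm holds its last target.

## Working session

There is one attempt and no reset: what is moved stays moved. The work goes in short steps, Python scripts to look and compute and a tool call to move; the robot and the scene stay as the last step left them, time stands still between calls to the robot, and variables do not carry over. Pictures are saved under pics/ and viewed, and the job is handed in when it is done.

Besides the shell and the picture viewer there is one more tool, called after "Emit:" by a JSON object that holds its "method" and its "body", one argument or row to a line. send_rows: Moves the arm, as the interface text tells. Its arguments: {"type":"object","properties":{"moves":{"type":"array","items":{"type":"array","items":{"type":"number","minimum":-1,"maximum":1}}},"claw":{"type":"number"}},"required":["moves"]}

```bash
mkdir -p pics; ls; cat > h.py <<'E'
import numpy as np,cv2
from workcell import monitor,cams,order
def grab(n,tag):
    o=monitor.get_obs(); p,d=cams.camera(n); cv2.imwrite(f'pics/{tag}.png',p); np.save(f'pics/{tag}.npy',d); 
    return o,p,d
E
python3 - <<'E'
from h import *
o=monitor.get_obs();print(o)
for n in('scene','side','wrist'):
    print(n,cams.camera_info(n)); grab(n,n+'0')
E
```

```text
pics
{'clock': 0.0, 'joint_pos': array([ 7.64326996e-06,  2.41380333e-01,  3.71999495e-03,  1.33519851e+00,
       -1.41724713e-05,  1.57076938e+00]), 'joint_vel': array([-0.00199878, -0.00125844, -0.00027371, -0.00017988, -0.00150219,
        0.00062895]), 'tau': array([ 5.50268451e-04, -3.72315860e+01,  2.52406776e+01,  1.67737965e-02,
        2.29149265e-05,  1.14679995e-05]), 'eef_pos': array([ 4.99323323e-01, -7.81086727e-07,  2.09527691e-01]), 'tool_rot': array([ 0.70709417,  0.70711864, -0.00073421, -0.00072421]), 'ft_force': array([-0.65077602, -0.8738478 ,  0.01277604]), 'ft_torque': array([-0.00895634, -0.01374055,  0.00638037]), 'grip_width': 0.0854451371179776}
scene {'intrinsics': array([[475.84821984,   0.        , 263.70960993],
       [  0.        , 475.84821984, 189.93124601],
       [  0.        ,   0.        ,   1.        ]]), 'distortion': array([-0.19777297,  0.        ,  0.        ,  0.        ,  0.        ]), 'T': array([[ 0.61914052, -0.495082  ,  0.60955625,  1.43586842],
       [ 0.78521564,  0.40026107, -0.47246955, -0.78236337],
       [-0.01007047,  0.771
[... 520 characters left out ...]
2614134,  1.02928879],
       [ 0.        ,  0.        ,  0.        ,  1.        ]])}
wrist {'intrinsics': array([[266.92395739,   0.        , 258.43518192],
       [  0.        , 266.92395739, 187.95669989],
       [  0.        ,   0.        ,   1.        ]]), 'distortion': array([-0.05612084,  0.        ,  0.        ,  0.        ,  0.        ]), 'mount': array([[ 4.27568067e-05,  9.54683724e-01,  2.97622221e-01,
         7.58719250e-02],
       [ 9.99999997e-01, -5.92602834e-05,  4.64280570e-05,
         1.01254099e-05],
       [ 6.19612874e-05,  2.97622218e-01, -9.54683723e-01,
        -1.63173061e-01],
       [ 0.00000000e+00,  0.00000000e+00,  0.00000000e+00,
         1.00000000e+00]])}
```

View pics/scene0.png

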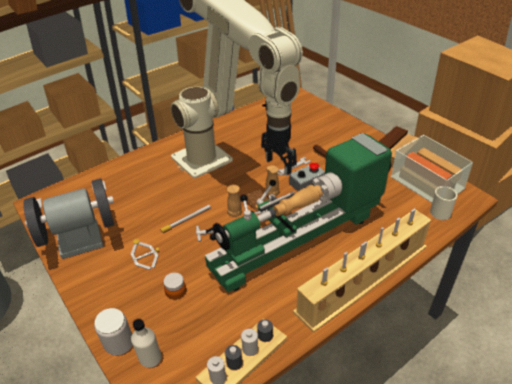

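View pics/side0.png

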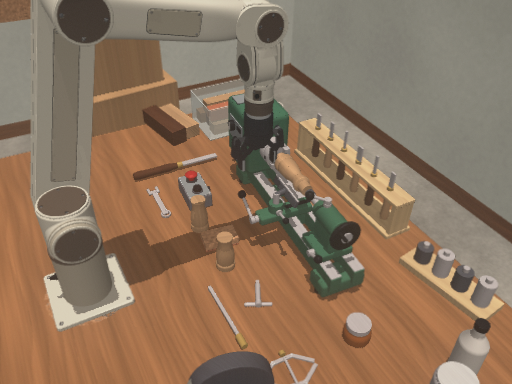

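View pics/wrist0.png

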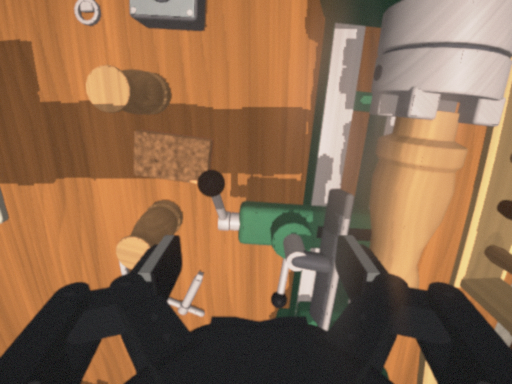

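```bash
cat >> h.py <<'E'
from scipy.spatial.transform import Rotation as R
def camT(n,o=None):
    c=cams.camera_info(n)
    if n=='wrist':
        M=np.eye(4);M[:3,:3]=R.from_quat(o['tool_rot']).as_matrix();M[:3,3]=o['eef_pos'];T=M@c['mount']
    else:T=c['T']
    return c,T
def ray(n,uv,o=None):
    c,T=camT(n,o)
    q=cv2.undistortPoints(np.array([[uv]],float),c['intrinsics'],c['distortion'])[0,0]
    d=T[:3,:3]@np.array([q[0],-q[1],-1.]); return T[:3,3],d   # depth along axis scale=1
def pt(n,uv,dep,o=None):
    p,d=ray(n,uv,o); return p+d*dep
def onz(n,uv,z,o=None):
    p,d=ray(n,uv,o); return p+d*(z-p[2])/d[2]
def tri(rs):
    A=np.zeros((3,3));b=np.zeros(3)
    for p,d in rs:
        d=d/np.linalg.norm(d);P=np.eye(3)-np.outer(d,d);A+=P;b+=P@p
    x=np.linalg.solve(A,b)
    return x,[np.linalg.norm(np.cross(x-p,d/np.linalg.norm(d))) for p,d in rs]
E
python3 - <<'E'
import cv2
a=cv2.imread('pics/side0.png');c=a[150:310,140:380]
cv2.imwrite('pics/side0c.png',cv2.resize(c,None,fx=3.3,fy=3.3,interpolation=2))
a=cv2.imread('pics/scene0.png');c=a[130:300,180:400]
cv2.imwrite('pics/scene0c.png',cv2.resize(c,None,fx=3.5,fy=3.5,interpolation=2))
E
```

```text
(no output)
```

View pics/side0c.png

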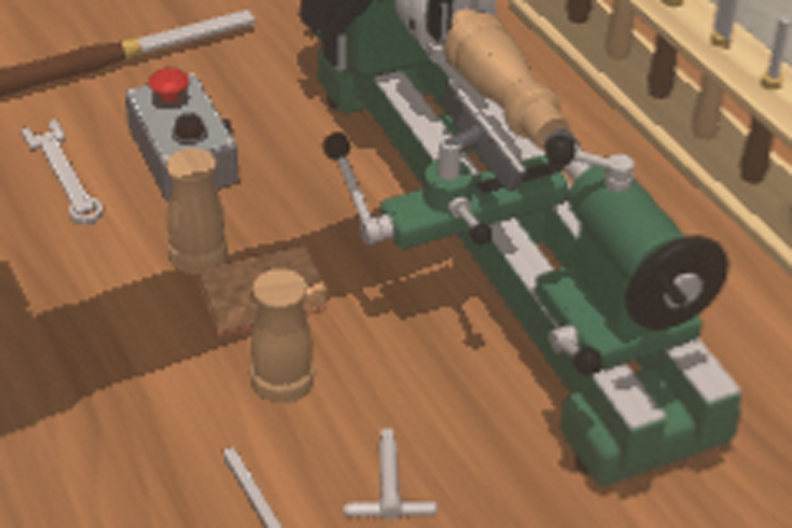

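View pics/scene0c.png

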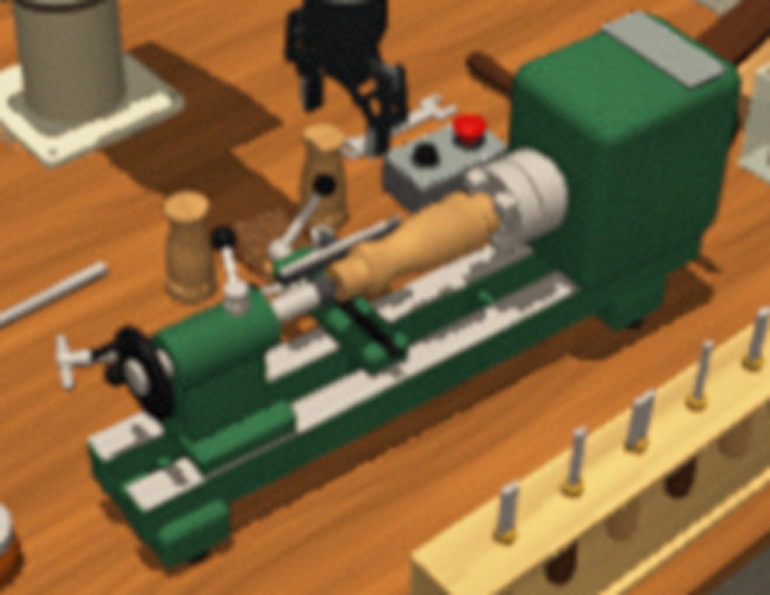

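```bash
python3 - <<'E'
from h import *
np.set_printoptions(precision=4,suppress=True)
o=monitor.get_obs()
S=lambda u,v:(140+u/3.3,150+v/3.3); C=lambda u,v:(180+u/3.5,130+v/3.5)
print('quill',tri([ray('side',S(560,149)),ray('scene',C(223,237))]))
print('rest',tri([ray('side',S(336,146)),ray('scene',C(324,185)),ray('wrist',(210,183),o)]))
print('start',tri([ray('side',S(190,120)),ray('scene',C(426,148))]),onz('side',S(190,120),.066),onz('scene',C(426,148),.066))
print('stop',onz('side',S(169,78),.08),onz('scene',C(469,124),.08))
print('tip',onz('side',S(387,434),.007),onz('wrist',(200,274),.007,o)); print('bar',onz('side',S(390,508),.005),onz('wrist',(187,307),.005,o),onz('scene',C(65,362),.007))
for nm,u,v in(('millA',195,160),('millB',280,285)): print(nm,onz('side',S(u,v),.11))
print('millscene',onz('scene',C(186,207),.11),onz('scene',C(323,136),.11))
print('restbar',onz('wrist',(338,195),.185,o),'smallball',tri([ray('side',S(482,233)),ray('wrist',(279,299),o)]))
print('head',onz('scene',C(520,90),.29),onz('scene',C(630,10),.29),onz('scene',C(740,75),.29))
print('skew',onz('side',S(0,85),.02))
E
```

```text
quill (array([ 0.5547, -0.1752,  0.2467]), [np.float64(0.0011322871071806555), np.float64(0.0011322871071806255)])
rest (array([0.4582, 0.0118, 0.1499]), [np.float64(0.0006143815867242896), np.float64(0.0015866768045483034), np.float64(0.0013706848484834374)])
start (array([0.3988, 0.2035, 0.0662]), [np.float64(0.0011253293216760905), np.float64(0.001125329321676239)]) [0.3986 0.2019 0.066 ] [0.3976 0.2051 0.066 ]
stop [0.4001 0.2554 0.08  ] [0.4083 0.2575 0.08  ]
tip [ 0.4057 -0.1835  0.007 ] [ 0.4049 -0.1836  0.007 ]
bar [ 0.3731 -0.2493  0.005 ] [ 0.3771 -0.252   0.005 ] [ 0.3769 -0.248   0.007 ]
millA [0.3605 0.094  0.11  ]
millB [ 0.3591 -0.0839  0.11  ]
millscene [ 0.3616 -0.084   0.11  ] [0.3563 0.0954 0.11  ]
restbar [0.5589 0.0118 0.185 ] smallball (array([ 0.5222, -0.1262,  0.1332]), [np.float64(0.0003283151971858146), np.float64(0.00032831519718580385)])
head [0.5996 0.1261 0.29  ] [0.5707 0.304  0.29  ] [0.7098 0.303  0.29  ]
skew [0.2695 0.3988 0.02  ]
```

Emit:
{"method": "send_rows", "body": {
  "claw": -1,
  "moves": [
    [0,0,-0.025,0],
    [0,0,-0.025,0],
    [-0.0225,-0.011,0,0],
    [-0.0225,-0.011,0,0],
    [-0.0225,-0.011,0,0],
    [-0.0225,-0.011,0,0],
    [-0.0225,-0.011,0,0],
    [-0.0225,-0.011,0,0],
    [-0.0225,-0.011,0,0],
    [-0.0225,-0.011,0,0],
    [-0.0225,-0.011,0,0],
    [-0.0225,-0.011,0,0],
    [0,0,0,0],
    [0,0,0,0],
    [0,0,0,0],
    [0,0,0,0]
  ]
}}

```text
clock: 1.75
eef_pos: [0.3903, -0.2243, 0.2603]
tool_rot: [0.707, 0.708, 0.0, -0.0]
ft_force: [0.2, 0.0, 0.2]
grip_width: -0.0
```

```bash
python3 - <<'E'
from h import *
for n in('wrist','side'):
    o,p,d=grab(n,n+'1')
a=cv2.imread('pics/side1.png');c=a[150:310,140:380]
cv2.imwrite('pics/side1c.png',cv2.resize(c,None,fx=3.3,fy=3.3,interpolation=2))
E
```

```text
(no output)
```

View pics/wrist1.png

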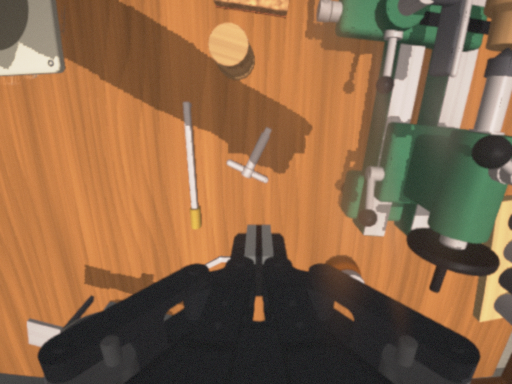

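View pics/side1c.png

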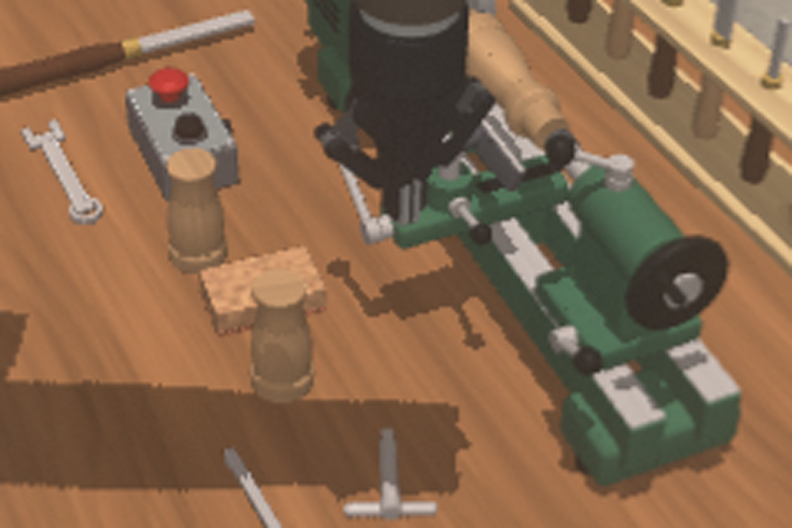

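```bash
python3 - <<'E'
from h import *
np.set_printoptions(precision=4,suppress=True)
o=monitor.get_obs()
t=onz('wrist',(268,130),.007,o);b=onz('wrist',(248,171),.005,o);print(t,b,np.linalg.norm(t-b))
S=lambda u,v:(140+u/3.3,150+v/3.3); C=lambda u,v:(180+u/3.5,130+v/3.5)
print(tri([ray('side',S(560,149)),ray('scene',C(223,237)),ray('wrist',(492,152),o)]))
E
```

```text
[ 0.4049 -0.1851  0.007 ] [ 0.3735 -0.2503  0.005 ] 0.0724248187197594
(array([ 0.5543, -0.176 ,  0.2468]), [np.float64(0.0006633278120838273), np.float64(0.0018002016012636998), np.float64(0.001296289616991585)])
```

Emit:
{"method": "send_rows", "body": {
  "moves": [
    [0,-0.003,0.02,0],
    [0,0,0.025,0],
    [0,0,0.025,0],
    [0,0,0.025,0],
    [0,0,0.025,0],
    [0,0,0.025,0],
    [0,0,0.025,0],
    [0,0,0.02,0],
    [0,0,0.015,0],
    [0,0,0.01,0],
    [0,0,0.006,0],
    [0,0,0,0],
    [0,0,0,0],
    [0,0,0,0]
  ]
}}

```text
clock: 3.25
eef_pos: [0.3877, -0.2254, 0.0402]
tool_rot: [0.707, 0.707, 0.0, 0.001]
ft_force: [0.4, -0.2, 0.3]
grip_width: -0.0003
```

Emit:
{"method": "send_rows", "body": {
  "moves": [
    [0,0,0,0],
    [0,0,0,0],
    [0,0,0,0],
    [0,0,0,0],
    [0,0,0,0],
    [0,0,0,0],
    [0,0,0,0],
    [0,0,0,0],
    [0,0,0,0],
    [0,0,0,0],
    [0,0,0,0],
    [0,0,0,0],
    [0,0,0,0],
    [0,0,0,0],
    [0,0,0,0],
    [0,0,0,0],
    [0,0,0,0],
    [0,0,0,0],
    [0,0,0,0],
    [0,0,0,0]
  ]
}}

```text
clock: 5.25
eef_pos: [0.387, -0.225, 0.0394]
tool_rot: [0.707, 0.707, -0.0, 0.0]
ft_force: [0.8, 0.6, 0.8]
grip_width: 0.0001
```

```bash
python3 - <<'E'
from h import *
grab('side','side2');print(monitor.get_obs()['clock'])
a=cv2.imread('pics/side2.png');c=a[150:350,140:380]
cv2.imwrite('pics/side2c.png',cv2.resize(c,None,fx=2.9,fy=2.9,interpolation=2))
E
```

```text
5.3
```

View pics/side2c.png

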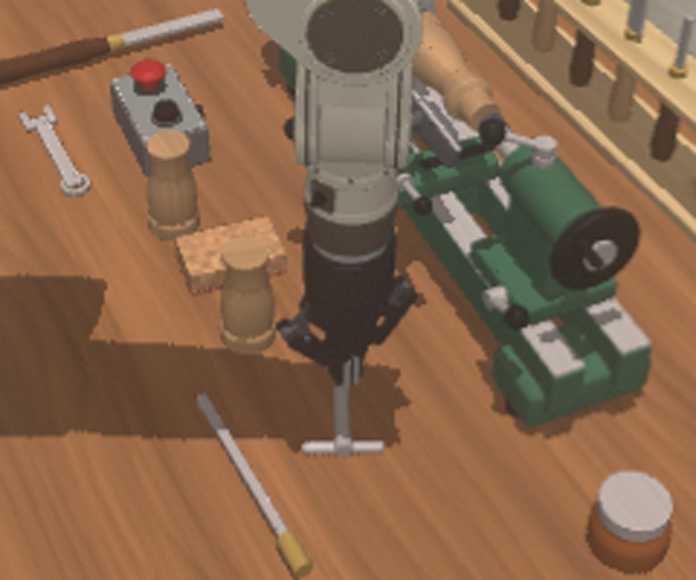

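Emit:
{"method": "send_rows", "body": {
  "moves": [
    [0,0,-0.02,0],
    [0,0,-0.025,0],
    [0,0,-0.025,0],
    [0,0,-0.025,0],
    [0,0,-0.025,0],
    [0,0,-0.025,0],
    [0,0,-0.025,0],
    [0,0,-0.02,0],
    [0.0237,0.0071,0,0],
    [0.0237,0.0071,0,0],
    [0.0237,0.0071,0,0],
    [0.0237,0.0071,0,0],
    [0.0237,0.0071,0,0],
    [0.0237,0.0071,0,0],
    [0.0237,0.0071,0,0],
    [0.0237,0.0071,0,0],
    [0.0237,0.0071,0,0],
    [0.0237,0.0071,0,0],
    [0,0,0,0],
    [0,0,0,0]
  ]
}}

```text
clock: 7.3
eef_pos: [0.4578, 0.0122, 0.2292]
tool_rot: [0.707, 0.708, -0.0, -0.0]
ft_force: [0.1, 0.6, -0.9]
grip_width: 0.0
```

Emit:
{"method": "send_rows", "body": {
  "moves": [
    [0,0,0.015,0],
    [0,0,0.015,0],
    [0,0,0.01,0],
    [0,0,0.005,0],
    [0,0,0,0],
    [0,0,0,0],
    [0,0,0,0]
  ]
}}

```text
clock: 8.0
eef_pos: [0.4585, 0.0119, 0.1851]
tool_rot: [0.707, 0.707, 0.0, 0.0]
ft_force: [-0.3, 0.4, 0.1]
grip_width: 0.0002
```

Emit:
{"method": "send_rows", "body": {
  "moves": [
    [0,0,0,0],
    [0,0,0,0],
    [0,0,0,0],
    [0,0,0,0],
    [0,0,0,0],
    [0,0,0,0],
    [0,0,0,0],
    [0,0,0,0],
    [0,0,0,0],
    [0,0,0,0],
    [0,0,0,0],
    [0,0,0,0],
    [0,0,0,0],
    [0,0,0,0],
    [0,0,0,0],
    [0,0,0,0],
    [0,0,0,0],
    [0,0,0,0],
    [0,0,0,0],
    [0,0,0,0]
  ]
}}

```text
clock: 10.0
eef_pos: [0.458, 0.012, 0.1844]
tool_rot: [0.707, 0.707, 0.0, 0.0]
ft_force: [0.2, -0.6, 0.3]
grip_width: 0.0006
```

```bash
python3 - <<'E'
from h import *
p=[grab(n,n+'3')[1] for n in('scene','side')]
f=lambda a:cv2.resize(a,(400,400),interpolation=2)
cv2.imwrite('pics/3c.png',np.hstack([f(p[0][120:260,200:340]),f(p[1][120:260,170:310])]))
E
```

```text
(no output)
```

View pics/3c.png

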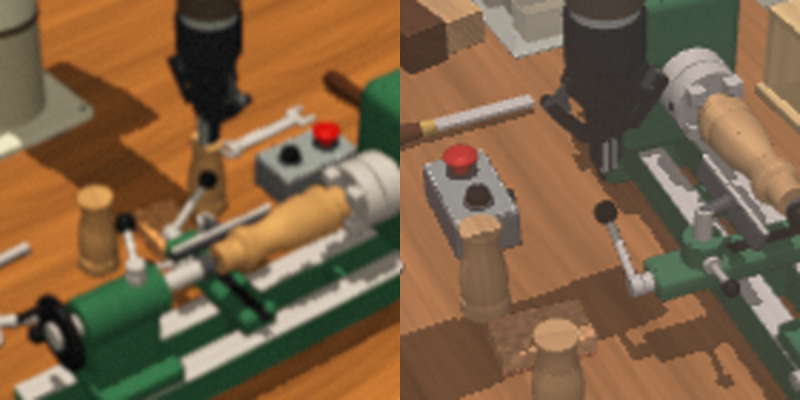

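Emit:
{"method": "send_rows", "body": {
  "moves": [
    [0,0,-0.02,0],
    [0,0,-0.025,0],
    [0,0,-0.025,0],
    [0,0,-0.025,0],
    [0,0,-0.025,0],
    [0,0,-0.015,0],
    [0,0,0,0],
    [-0.02,0.01,0,0],
    [-0.02,0.01,0,0],
    [-0.02,0.01,0,0],
    [-0.02,0.01,0,0],
    [-0.02,0.01,0,0],
    [-0.02,0.01,0,0],
    [-0.02,0.01,0,0],
    [-0.02,0.01,0,0],
    [-0.02,0.01,0,0],
    [-0.0075,0.0065,0,0],
    [0,0,0,0],
    [0,0,0,0],
    [0,0,0,0]
  ]
}}

```text
clock: 12.1
eef_pos: [0.5542, -0.1746, 0.3195]
tool_rot: [0.707, 0.707, 0.0, -0.0]
ft_force: [-0.5, 0.9, 0.2]
grip_width: -0.0001
```

Emit:
{"method": "send_rows", "body": {
  "moves": [
    [0,0,0.01,0],
    [0,0,0.01,0],
    [0,0,0.01,0],
    [0,0,0.007,0],
    [0,0,0,0],
    [0,0,0,0],
    [0,0,0,0]
  ]
}}

```text
clock: 12.8
eef_pos: [0.5547, -0.1756, 0.2829]
tool_rot: [0.707, 0.707, 0.0, 0.0]
ft_force: [-0.4, 0.5, 0.3]
grip_width: 0.0002
```

Emit:
{"method": "send_rows", "body": {
  "moves": [
    [0,0,0,0],
    [0,0,0,0],
    [0,0,0,0],
    [0,0,0,0],
    [0,0,0,0],
    [0,0,0,0],
    [0,0,0,0],
    [0,0,0,0],
    [0,0,0,0],
    [0,0,0,0],
    [0,0,0,0],
    [0,0,0,0],
    [0,0,0,0],
    [0,0,0,0],
    [0,0,0,0],
    [0,0,0,0],
    [0,0,0,0],
    [0,0,0,0],
    [0,0,0,0],
    [0,0,0,0]
  ]
}}

```text
clock: 14.8
eef_pos: [0.5545, -0.1755, 0.2824]
tool_rot: [0.707, 0.707, 0.0, -0.0]
ft_force: [-0.5, 0.6, 0.1]
grip_width: 0.0002
```

```bash
python3 - <<'E'
from h import *
p=[grab(n,n+'4')[1] for n in('scene','side')]
f=lambda a:cv2.resize(a,(400,400),interpolation=2)
cv2.imwrite('pics/4c.png',np.hstack([f(p[0][120:260,180:320]),f(p[1][120:260,220:360])]))
E
```

```text
(no output)
```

View pics/4c.png

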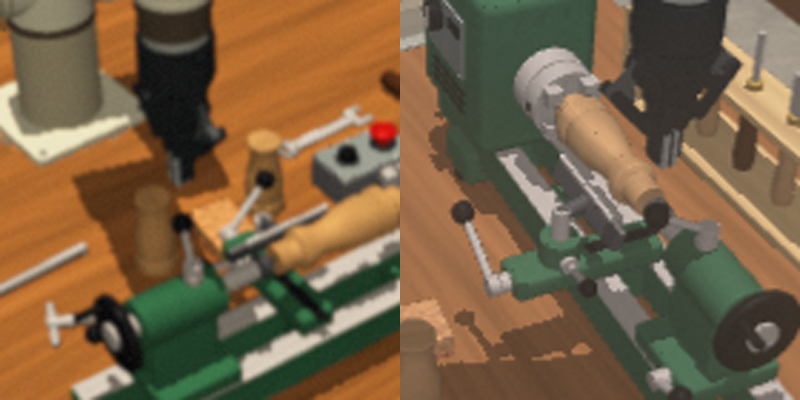

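Emit:
{"method": "send_rows", "body": {
  "moves": [
    [0,0,-0.015,0],
    [0,0,-0.015,0],
    [0,-0.02,0,0],
    [0,-0.025,0,0],
    [0,-0.025,0,0],
    [0,-0.025,0,0],
    [0.01,-0.025,0,0],
    [0.02,-0.026,0,0],
    [0.03,-0.01,0,0],
    [0.035,0,0,0],
    [0.035,0,0,0],
    [0.035,0,0,0],
    [0.035,0,0,0],
    [0.035,0,0,0],
    [0.035,0,0,0],
    [0.035,0,0,0],
    [0.035,0,0,0],
    [0.025,0,0,0],
    [0.014,0,0,0],
    [0,0,0,0]
  ]
}}

```text
clock: 16.9
eef_pos: [0.3984, 0.2046, 0.3122]
tool_rot: [0.706, 0.708, -0.0, -0.0]
ft_force: [-0.1, -0.5, 0.2]
grip_width: -0.0001
```

Emit:
{"method": "send_rows", "body": {
  "moves": [
    [0,0,0.02,0],
    [0,0,0.025,0],
    [0,0,0.025,0],
    [0,0,0.025,0],
    [0,0,0.015,0],
    [0,0,0,0],
    [0,0,0,0],
    [0,0,0,0]
  ]
}}

```text
clock: 17.7
eef_pos: [0.3994, 0.2033, 0.2037]
tool_rot: [0.707, 0.707, 0.001, 0.0]
ft_force: [-0.1, -0.7, -0.1]
grip_width: 0.0002
```

```bash
python3 - <<'E'
from h import *
np.set_printoptions(precision=4,suppress=True)
o,p,d=grab('wrist','w5');print(o['eef_pos'],o['tool_rot'])
q=grab('scene','scene5')[1];r=grab('side','side5')[1]
f=lambda a:cv2.resize(a,(400,400),interpolation=2)
cv2.imwrite('pics/5c.png',np.hstack([f(q[110:230,240:360]),f(r[120:240,140:260])]))
E
```

```text
[0.3994 0.2033 0.2037] [0.7074 0.7068 0.0011 0.0004]
```

View pics/w5.png

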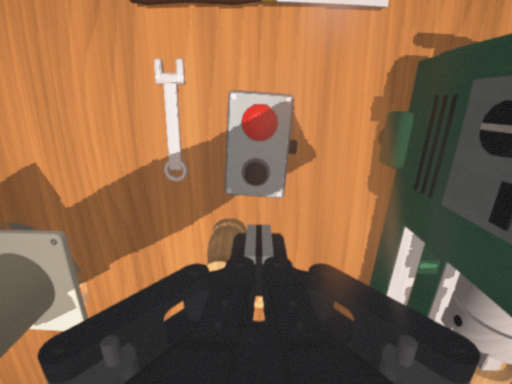

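View pics/5c.png

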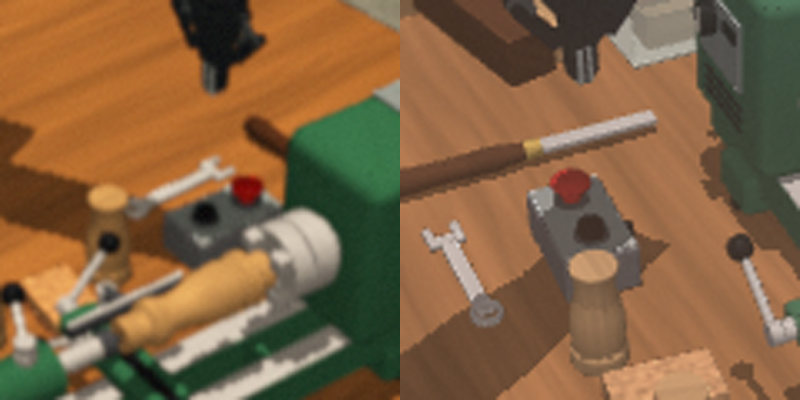

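```bash
python3 - <<'E'
from h import *
np.set_printoptions(precision=4,suppress=True)
p=cv2.imread('pics/w5.png')
o=monitor.get_obs()
g=p[155:190,235:280].max(2); m=(g<75).astype('uint8')
n,l,s,c=cv2.connectedComponentsWithStats(m);
for i in range(1,n):
    if s[i,4]>60: print(s[i],c[i]+[235,155]); u=c[i]+[235,155]; print(onz('wrist',u,.066,o))
print(onz('wrist',(256,171),.066,o),onz('wrist',(260,121),.08,o))
E
```

```text
[  9   7  23  23 410] [255.0463 173.1488]
[0.3955 0.2039 0.066 ]
[0.3966 0.2065 0.066 ] [0.4011 0.2637 0.08  ]
```

Emit:
{"method": "send_rows", "body": {
  "moves": [
    [0,-0.002,0.02,0],
    [0,0,0.025,0],
    [0,0,0.025,0],
    [0,0,0.025,0],
    [0,0,0.018,0],
    [0,0,0.01,0],
    [0,0,0,0],
    [0,0,0,0],
    [0,0,0,0]
  ]
}}

```text
clock: 18.75
eef_pos: [0.3975, 0.204, 0.0806]
tool_rot: [0.707, 0.707, 0.001, 0.0]
ft_force: [0.6, -1.1, -0.6]
grip_width: 0.0
```

```bash
python3 - <<'E'
from h import *
q=grab('scene','scene6')[1];r=grab('side','side6')[1]
f=lambda a:cv2.resize(a,(400,400),interpolation=2)
cv2.imwrite('pics/6c.png',np.hstack([f(q[120:220,250:350]),f(r[140:240,150:250])]))
E
```

```text
(no output)
```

View pics/6c.png

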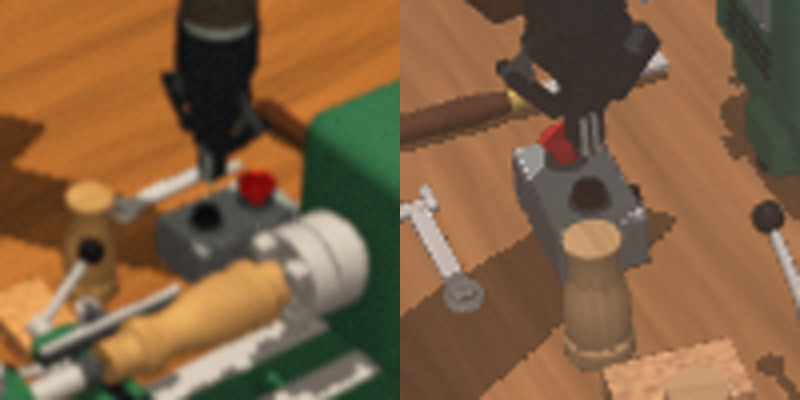

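```bash
python3 - <<'E'
from h import *
np.set_printoptions(precision=4,suppress=True)
o=monitor.get_obs();print(o['eef_pos'])
def proj(n,P):
    c,T=camT(n,o); q=np.linalg.inv(T)@np.append(P,1); 
    return cv2.projectPoints(np.array([[q[0],-q[1],-q[2]]]),np.zeros(3),np.zeros(3),c['intrinsics'],c['distortion'])[0].ravel()
for P in (o['eef_pos'],np.array([.397,.204,.066]),np.array([.397,.204,.054])):
    print((proj('scene',P)-[250,120])*4,(proj('side',P)-[150,140])*4)
for n,z in(('scene',(250,120)),('side',(150,140))):pass
print(tri([ray('scene',(250+213/4,120+178/4)),ray('side',(150+590/4,140+152/4))]))
d=np.load('pics/scene6.npy');print(d[160:176,300:308])
E
```

```text
[0.3973 0.2039 0.0804]
[206.3194 197.2933] [186.7246 170.0087]
[205.5251 209.2722] [187.3663 184.5864]
[205.026  219.3232] [188.2632 196.5348]
(array([ 0.5921, -0.0143,  0.25  ]), [np.float64(0.061718199183703915), np.float64(0.06171819918370385)])
[[1.7484 1.7438 1.7363 1.7469 1.7488 1.7463 1.7459 1.9698]
 [1.7536 1.7549 1.7592 1.7469 1.7481 1.7449 1.756  1.9548]
 [1.7608 1.7564 1.7589 1.749  1.7509 1.7667 1.7607 1.9452]
 [1.7567 1.7552 1.7553 1.7582 1.7461 1.7517 1.9403 1.9513]
 [1.7621 1.7597 1.7594 1.7625 1.7621 1.9422 1.9367 1.9467]
 [1.9345 1.7691 1.7642 1.9367 1.931  1.9399 1.9347 1.9299]
 [1.9246 1.9303 1.9292 1.9368 1.9281 1.8461 1.847  1.8447]
 [1.9338 1.9294 1.9308 1.8387 1.848  1.8447 1.8422 1.8454]
 [1.921  1.8316 1.8345 1.826  1.8325 1.8376 1.8325 1.8312]
 [1.8359 1.8338 1.8317 1.8183 1.8279 1.8388 1.8317 1.8393]
 [1.8018 1.8045 1.8011 1.8222 1.8273 1.8237 1.8287 1.8256]
 [1.7966 1.7988 1.7981 1.7877 1.7982 1.8264 1.8233 1.8266]
 [1.7882 1.7885 1.7931 1.799  1.797  1.8103 1.8182 1.819 ]
 [1.7879 1.7863 1.7876 1.7894 1.7909 1.8155 1.8113 1.8115]
 [1.7896 1.7773 1.7837 1.7888 1.798  1.8007 1.8018 1.8087]
 [1.7949 1.7938 1.7815 1.7915 1.8015 1.7954 1.808  1.8003]]
```

```bash
python3 - <<'E'
from h import *
o=monitor.get_obs()
def proj(n,P):
    c,T=camT(n,o); q=np.linalg.inv(T)@np.append(P,1); 
    return cv2.projectPoints(np.array([[q[0],-q[1],-q[2]]]),np.zeros(3),np.zeros(3),c['intrinsics'],c['distortion'])[0].ravel()
out=[]
for z in(0,.019):
  P=np.array([.3994,.2033,.2037+z]); Q=np.array([.458,.012,.1844+z])
  out.append((proj('scene',P),proj('side',P),proj('scene',Q),proj('side',Q)));print(out[-1])
ims=[]
for k,f in enumerate(('scene5','side5','scene3','side3')):
  a=cv2.imread(f'pics/{f}.png');u,v=out[0][k].astype(int)
  c=cv2.resize(a[v-25:v+15,u-20:u+20],(400,400),interpolation=0)
  for i,col in((0,(0,0,255)),(1,(0,255,0))):
    w=(out[i][k]+.5-[u-20,v-25])*10; cv2.circle(c,(int(w[0]),int(w[1])),4,col,-1)
  ims.append(cv2.resize(c,(300,300)))
cv2.imwrite('pics/7.png',np.vstack([np.hstack(ims[:2]),np.hstack(ims[2:])]))
E
```

```text
(array([303.15856926, 142.30659428]), array([194.92654092, 149.58493486]), array([272.11475529, 174.74993325]), array([241.6085384 , 184.37015855]))
(array([303.37061565, 137.88387849]), array([194.52466423, 144.20982943]), array([272.12032481, 170.22327872]), array([241.59186728, 178.92753919]))
```

View pics/7.png

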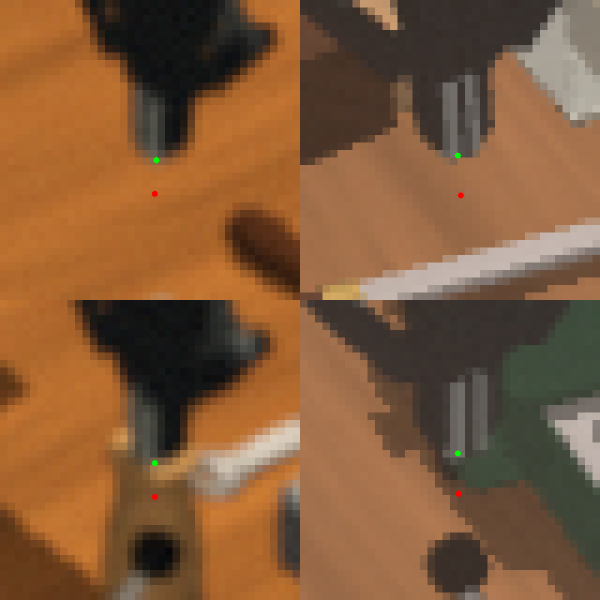

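```bash
python3 - <<'E'
from h import *
np.set_printoptions(precision=4,suppress=True)
o=monitor.get_obs()
M=cams.camera_info('wrist');q=np.linalg.inv(M['mount'])
for z in(0,-.019,-.03):
    c=q@np.array([0,0,z,1]);print(z,c,cv2.projectPoints(np.array([[c[0],-c[1],-c[2]]]),np.zeros(3),np.zeros(3),M['intrinsics'],M['distortion'])[0].ravel())
d=np.load('pics/w5.npy');print(d[220:270:4,250:270:3])
# points in tool frame for pixels
for v in range(222,270,5):
  for u in (252,266):
    r=cv2.undistortPoints(np.array([[[u,v]]],float),M['intrinsics'],M['distortion'])[0,0]
    D=d[v,u]; print(u,v,(M['mount']@np.array([r[0]*D,-r[1]*D,-D,1]))[:3])
# scene depth on tips
for f,n,u,v in(('scene5','scene',302,134),('scene5','scene',302,136),('side5','side',193,142),('side5','side',193,138)):
    dd=np.load(f'pics/{f}.npy');print(f,dd[v,u],pt(n,(u,v),dd[v,u]))
E
```

```text
0 [-0.     -0.0239 -0.1784  1.    ] [258.4314 223.6428]
-0.019 [-0.     -0.0295 -0.1602  1.    ] [258.4291 237.05  ]
-0.03 [-0.     -0.0328 -0.1497  1.    ] [258.4274 246.273 ]
[[0.3996 0.3995 0.3991 0.3993 0.3996 0.3994 0.3995]
 [0.151  0.1526 0.1523 0.1511 0.1521 0.1508 0.1513]
 [0.1465 0.146  0.1468 0.1468 0.1478 0.1455 0.1466]
 [0.1429 0.1419 0.1408 0.1417 0.1405 0.1417 0.1431]
 [0.1372 0.1369 0.1368 0.1376 0.1384 0.1368 0.1371]
 [0.1335 0.133  0.1327 0.1342 0.1329 0.1337 0.1332]
 [0.1284 0.1299 0.1301 0.1299 0.1294 0.1294 0.1307]
 [0.1256 0.1262 0.1259 0.1255 0.1259 0.1264 0.1243]
 [0.1226 0.1225 0.1234 0.1228 0.1229 0.1231 0.123 ]
 [0.1208 0.1197 0.119  0.1198 0.1202 0.12   0.119 ]
 [0.1148 0.1202 0.1209 0.1196 0.1199 0.1143 0.1141]
 [0.1121 0.1123 0.1212 0.1211 0.1203 0.1124 0.1124]
 [0.1092 0.109  0.1215 0.122  0.1206 0.1086 0.1089]]
252 222 [-0.0927 -0.0097  0.2051]
266 222 [-0.0927  0.0114  0.2053]
252 227 [ 0.0113 -0.0036 -0.0287]
266 227 [ 0.0112  0.0042 -0.0285]
252 232 [ 0.0112 -0.0034 -0.0347]
266 232 [ 0.011   0.004  -0.0341]
252 237 [ 0.0113 -0.0033 -0.0404]
266 237 [ 0.0115  0.0039 -0.0408]
252 242 [ 0.011  -0.0032 -0.0451]
266 242 [ 0.0112  0.0037 -0.0455]
252 247 [ 0.0111 -0.0031 -0.0502]
266 247 [ 0.0112  0.0036 -0.0504]
252 252 [ 0.0116 -0.0029 -0.0555]
266 252 [ 0.0104  0.0035 -0.0535]
252 257 [ 0.0102 -0.0029 -0.0575]
266 257 [ 0.0107  0.0034 -0.0584]
252 262 [ 0.0118 -0.0027 -0.064 ]
266 262 [ 0.0126  0.0032 -0.0654]
252 267 [ 0.0121 -0.0026 -0.0683]
266 267 [ 0.0118  0.0031 -0.0678]
scene5 1.6721488 [0.4025 0.1927 0.245 ]
scene5 1.6767049 [0.4032 0.1925 0.2371]
side5 1.4483396 [0.3932 0.1979 0.2354]
side5 1.4318334 [0.3916 0.1911 0.2534]
```

Emit:
{"method": "send_rows", "body": {
  "moves": [
    [0,0,-0.02,0],
    [0,0,-0.03,0],
    [0,0,-0.03,0],
    [0,0,-0.03,0],
    [0,0,-0.03,0],
    [-0.02,0,-0.02,0],
    [-0.035,0,0,0],
    [-0.035,0,0,0],
    [-0.035,0,0,0],
    [-0.035,-0.01,0,0],
    [-0.035,0,0,0],
    [-0.035,0,0,0],
    [-0.035,0,0,0],
    [-0.035,0,0,0],
    [-0.035,0,0,0],
    [-0.035,0,0,0],
    [-0.035,0,0,0],
    [-0.024,0,0,0],
    [0,0,0,0],
    [0,0,0,0]
  ]
}}

```text
clock: 20.85
eef_pos: [0.3863, -0.2257, 0.2397]
tool_rot: [0.708, 0.707, 0.0, 0.0]
ft_force: [-0.4, -0.1, 0.1]
grip_width: -0.0
```

Emit:
{"method": "send_rows", "body": {
  "moves": [
    [0,0,0.02,0],
    [0,0,0.025,0],
    [0,0,0.025,0],
    [0,0,0.025,0],
    [0,0,0.025,0],
    [0,0,0.025,0],
    [0,0,0.02,0],
    [0,0,0.015,0],
    [0,0,0.01,0],
    [0,0,0.01,0],
    [0,0,0,0],
    [0,0,0,0],
    [0,0,0,0]
  ]
}}

```text
clock: 22.15
eef_pos: [0.3871, -0.2258, 0.0401]
tool_rot: [0.707, 0.707, 0.0, 0.001]
ft_force: [-0.5, -0.3, -0.7]
grip_width: 0.0001
```

```bash
python3 - <<'E'
from h import *
o,r,_=grab('wrist','w8');q=grab('side','side8')[1]
cv2.imwrite('pics/8c.png',np.hstack([cv2.resize(r[120:270,180:330],(400,400),interpolation=2),cv2.resize(q[230:320,210:300],(400,400),interpolation=2)]))
E
```

```text
(no output)
```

View pics/8c.png

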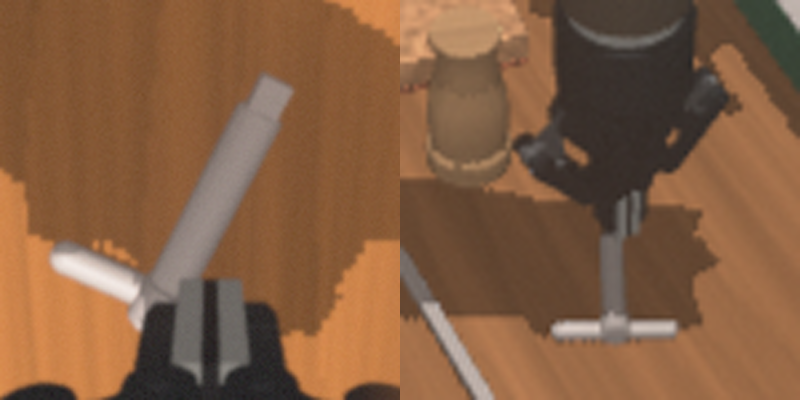

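Emit:
{"method": "send_rows", "body": {
  "moves": [
    [0,0,0.005,0],
    [0,0,0.005,0],
    [0,0,0.004,0],
    [0,0,0.003,0],
    [0,0,0,0],
    [0,0,0,0]
  ]
}}

```text
clock: 22.85
eef_pos: [0.3864, -0.2255, 0.0223]
tool_rot: [0.707, 0.707, -0.0, -0.0]
ft_force: [0.7, -0.5, -0.8]
grip_width: -0.0002
```

Emit:
{"method": "send_rows", "body": {
  "moves": [
    [0,0,0,0],
    [0,0,0,0],
    [0,0,0,0],
    [0,0,0,0],
    [0,0,0,0],
    [0,0,0,0],
    [0,0,0,0],
    [0,0,0,0],
    [0,0,0,0],
    [0,0,0,0],
    [0,0,0,0],
    [0,0,0,0],
    [0,0,0,0],
    [0,0,0,0],
    [0,0,0,0],
    [0,0,0,0],
    [0,0,0,0],
    [0,0,0,0],
    [0,0,0,0],
    [0,0,0,0]
  ]
}}

```text
clock: 24.85
eef_pos: [0.3865, -0.2255, 0.0224]
tool_rot: [0.707, 0.707, -0.0, 0.0]
ft_force: [0.3, -0.4, -0.2]
grip_width: 0.0001
```

```bash
python3 - <<'E'
from h import *
o,r,_=grab('wrist','w9');q=grab('side','side9')[1]
cv2.imwrite('pics/9c.png',np.hstack([cv2.resize(r[120:270,180:330],(400,400),interpolation=2),cv2.resize(q[230:320,210:300],(400,400),interpolation=2)]))
E
```

```text
(no output)
```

View pics/9c.png

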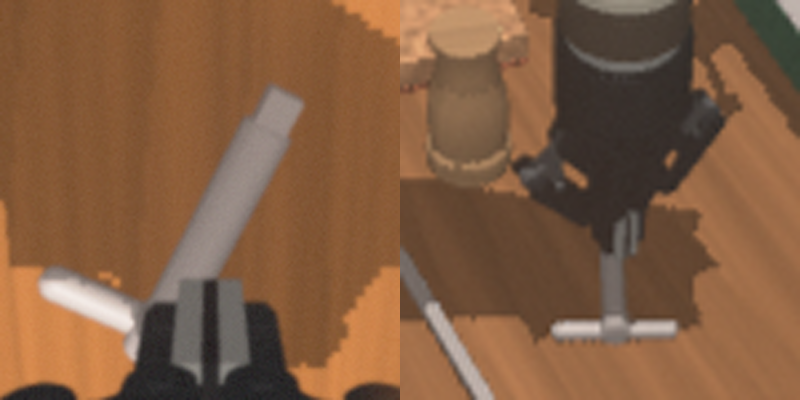

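Emit:
{"method": "send_rows", "body": {
  "moves": [
    [0,0,-0.02,0],
    [0,0,-0.03,0],
    [0,0,-0.03,0],
    [0,0,-0.03,0],
    [0,0,-0.03,0],
    [0,0,-0.03,0],
    [0,0,-0.03,0],
    [0,0,-0.008,0],
    [0.0237,0.0071,0,0],
    [0.0237,0.0071,0,0],
    [0.0237,0.0071,0,0],
    [0.0237,0.0071,0,0],
    [0.0237,0.0071,0,0],
    [0.0237,0.0071,0,0],
    [0.0237,0.0071,0,0],
    [0.0237,0.0071,0,0],
    [0.0237,0.0071,0,0],
    [0.0237,0.0071,0,0],
    [0,0,0,0],
    [0,0,0,0]
  ]
}}

```text
clock: 26.95
eef_pos: [0.457, 0.0117, 0.2295]
tool_rot: [0.707, 0.708, -0.001, -0.0]
ft_force: [-0.3, 0.2, -0.3]
grip_width: 0.0003
```

Emit:
{"method": "send_rows", "body": {
  "moves": [
    [0,0,0.015,0],
    [0,0,0.015,0],
    [0,0,0.013,0],
    [0,0,0.01,0],
    [0,0,0.005,0],
    [0,0,0,0],
    [0,0,0,0]
  ]
}}

```text
clock: 27.65
eef_pos: [0.4577, 0.0113, 0.1728]
tool_rot: [0.707, 0.707, 0.0, 0.0]
ft_force: [-0.1, -0.2, 0.1]
grip_width: 0.0
```

Emit:
{"method": "send_rows", "body": {
  "moves": [
    [0,0,0.002,0],
    [0,0,0,0],
    [0,0,0,0],
    [0,0,0,0],
    [0,0,0,0],
    [0,0,0,0],
    [0,0,0,0],
    [0,0,0,0],
    [0,0,0,0],
    [0,0,0,0],
    [0,0,0,0],
    [0,0,0,0],
    [0,0,0,0],
    [0,0,0,0],
    [0,0,0,0],
    [0,0,0,0],
    [0,0,0,0],
    [0,0,0,0],
    [0,0,0,0],
    [0,0,0,0]
  ]
}}

```text
clock: 29.65
eef_pos: [0.4575, 0.0115, 0.1704]
tool_rot: [0.707, 0.707, 0.0, 0.0]
ft_force: [0.0, 1.1, -1.2]
grip_width: 0.0
```

Now the quill lever again, lower.

Emit:
{"method": "send_rows", "body": {
  "moves": [
    [0,0,-0.02,0],
    [0,0,-0.03,0],
    [0,0,-0.03,0],
    [0,0,-0.03,0],
    [0,0,-0.025,0],
    [0,0,-0.015,0],
    [0,0,0,0],
    [-0.02,0.01,0,0],
    [-0.02,0.01,0,0],
    [-0.02,0.01,0,0],
    [-0.02,0.01,0,0],
    [-0.02,0.01,0,0],
    [-0.02,0.01,0,0],
    [-0.02,0.01,0,0],
    [-0.02,0.01,0,0],
    [-0.02,0.01,0,0],
    [-0.007,0.007,0,0],
    [0,0,0,0],
    [0,0,0,0],
    [0,0,0,0]
  ]
}}

```text
clock: 31.65
eef_pos: [0.554, -0.1748, 0.32]
tool_rot: [0.707, 0.707, -0.0, -0.0]
ft_force: [-0.5, 0.6, 0.5]
grip_width: -0.0001
```

Emit:
{"method": "send_rows", "body": {
  "moves": [
    [0,0,0.012,0],
    [0,0,0.012,0],
    [0,0,0.012,0],
    [0,0,0.01,0],
    [0,0,0.006,0],
    [0,0,0,0],
    [0,0,0,0]
  ]
}}

```text
clock: 32.35
eef_pos: [0.5546, -0.1754, 0.2688]
tool_rot: [0.707, 0.707, 0.0, 0.0]
ft_force: [0.2, 0.3, 0.0]
grip_width: -0.0002
```

Emit:
{"method": "send_rows", "body": {
  "moves": [
    [0,0,0,0],
    [0,0,0,0],
    [0,0,0,0],
    [0,0,0,0],
    [0,0,0,0],
    [0,0,0,0],
    [0,0,0,0],
    [0,0,0,0],
    [0,0,0,0],
    [0,0,0,0],
    [0,0,0,0],
    [0,0,0,0],
    [0,0,0,0],
    [0,0,0,0],
    [0,0,0,0],
    [0,0,0,0],
    [0,0,0,0],
    [0,0,0,0],
    [0,0,0,0],
    [0,0,0,0]
  ]
}}

```text
clock: 34.35
eef_pos: [0.5545, -0.1755, 0.2684]
tool_rot: [0.707, 0.707, 0.0, -0.0]
ft_force: [-0.0, 0.4, 0.6]
grip_width: -0.0
```

```bash
python3 - <<'E'
from h import *
q=grab('scene','sceneA')[1];r=grab('side','sideA')[1]
cv2.imwrite('pics/Ac.png',np.hstack([cv2.resize(q[140:230,200:290],(400,400),interpolation=2),cv2.resize(r[140:230,265:355],(400,400),interpolation=2)]))
E
```

```text
(no output)
```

View pics/Ac.png

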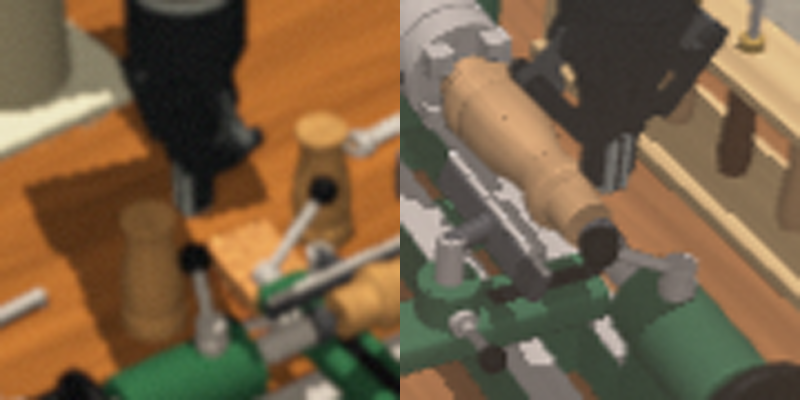

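Emit:
{"method": "send_rows", "body": {
  "moves": [
    [0,0,-0.02,0],
    [0,0,-0.02,0],
    [0,-0.02,0,0],
    [0,-0.025,0,0],
    [0,-0.025,0,0],
    [0,-0.025,0,0],
    [0.01,-0.025,0,0],
    [0.02,-0.026,0,0],
    [0.03,-0.0115,0,0],
    [0.035,0,0,0],
    [0.035,0,0,0],
    [0.035,0,0,0],
    [0.035,0,0,0],
    [0.035,0,0,0],
    [0.035,0,0,0],
    [0.035,0,0,0],
    [0.035,0,0,0],
    [0.025,0,0,0],
    [0.0145,0,0,0],
    [0,0,0,0]
  ]
}}

```text
clock: 36.45
eef_pos: [0.3969, 0.2052, 0.3082]
tool_rot: [0.706, 0.708, -0.0, -0.0]
ft_force: [0.0, -0.5, 0.4]
grip_width: -0.0
```

Emit:
{"method": "send_rows", "body": {
  "moves": [
    [0,0,0.02,0],
    [0,0,0.03,0],
    [0,0,0.03,0],
    [0,0,0.03,0],
    [0,0,0.03,0],
    [0,0,0.03,0],
    [0,0,0.025,0],
    [0,0,0.015,0],
    [0,0,0.01,0],
    [0,0,0.01,0],
    [0,0,0,0],
    [0,0,0,0]
  ]
}}

```text
clock: 37.65
eef_pos: [0.3975, 0.2039, 0.0789]
tool_rot: [0.707, 0.707, 0.0, 0.0]
ft_force: [0.2, 0.0, -0.3]
grip_width: 0.0006
```

Emit:
{"method": "send_rows", "body": {
  "moves": [
    [0,0,0.004,0],
    [0,0,0.004,0],
    [0,0,0.003,0],
    [0,0,0.002,0],
    [0,0,0.001,0],
    [0,0,0,0],
    [0,0,0,0]
  ]
}}

```text
clock: 38.35
eef_pos: [0.397, 0.204, 0.0644]
tool_rot: [0.707, 0.707, 0.0, -0.0]
ft_force: [0.0, -0.3, 0.2]
grip_width: 0.0
```

Emit:
{"method": "send_rows", "body": {
  "moves": [
    [0,0,0.003,0],
    [0,0,0.003,0],
    [0,0,0.003,0],
    [0,0,0.002,0],
    [0,0,0,0],
    [0,0,0,0]
  ]
}}

```text
clock: 38.95
eef_pos: [0.3969, 0.204, 0.0533]
tool_rot: [0.707, 0.707, -0.0, -0.0]
ft_force: [-0.7, 0.3, 0.7]
grip_width: -0.0001
```

```bash
python3 - <<'E'
from h import *
q=grab('scene','sceneB')[1];r=grab('side','sideB')[1]
print(monitor.get_obs()['ft_force'])
cv2.imwrite('pics/Bc.png',np.hstack([cv2.resize(q[120:200,270:350],(400,400),interpolation=2),cv2.resize(r[140:220,160:240],(400,400),interpolation=2)]))
E
```

```text
[ 0.42623564 -0.10651712 -0.61798412]
```

View pics/Bc.png

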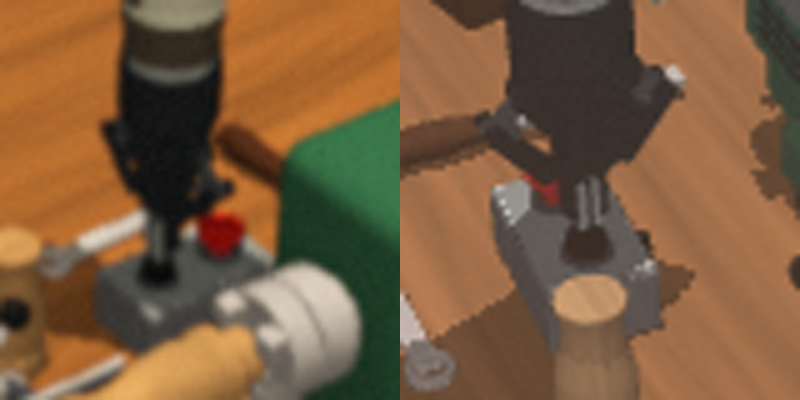

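Emit:
{"method": "send_rows", "body": {
  "moves": [
    [0,0,0.003,0],
    [0,0,0.003,0],
    [0,0,0.002,0],
    [0,0,0,0],
    [0,0,0,0]
  ]
}}

```text
clock: 39.55
eef_pos: [0.3969, 0.204, 0.0453]
tool_rot: [0.707, 0.707, -0.0, -0.0]
ft_force: [0.2, 0.4, -0.1]
grip_width: 0.0002
```

Emit:
{"method": "send_rows", "body": {
  "moves": [
    [0,0,0.002,0],
    [0,0,0.001,0],
    [0,0,0,0],
    [0,0,0,0]
  ]
}}

```text
clock: 39.95
eef_pos: [0.3971, 0.2041, 0.0426]
tool_rot: [0.707, 0.707, 0.0, 0.0]
ft_force: [-0.1, -0.7, 2.9]
grip_width: 0.0001
```

Emit:
{"method": "send_rows", "body": {
  "moves": [
    [0,0,0.002,0],
    [0,0,0.001,0],
    [0,0,0,0],
    [0,0,0,0],
    [0,0,0,0]
  ]
}}

```text
clock: 40.45
eef_pos: [0.3972, 0.2041, 0.0396]
tool_rot: [0.707, 0.707, 0.0, 0.0]
ft_force: [-1.1, 0.2, 6.1]
grip_width: -0.0001
```

Emit:
{"method": "send_rows", "body": {
  "moves": [
    [0,0,0.001,0],
    [0,0,0,0],
    [0,0,0,0]
  ]
}}

```text
clock: 40.75
eef_pos: [0.3972, 0.2041, 0.0391]
tool_rot: [0.707, 0.707, 0.0, 0.0]
ft_force: [-2.2, -0.7, 9.1]
grip_width: -0.0002
```

Emit:
{"method": "send_rows", "body": {
  "moves": [
    [0,0,0.001,0],
    [0,0,0,0],
    [0,0,0,0],
    [0,0,0,0],
    [0,0,0,0]
  ]
}}

```text
clock: 41.25
eef_pos: [0.3973, 0.2041, 0.0389]
tool_rot: [0.707, 0.707, 0.001, 0.0]
ft_force: [-5.1, -2.2, 16.0]
grip_width: 0.0004
```

Emit:
{"method": "send_rows", "body": {
  "moves": [
    [0,0,-0.005,0],
    [0,0,-0.01,0],
    [0,0,-0.02,0],
    [0,0,-0.025,0],
    [0,0,-0.025,0],
    [0,0,-0.025,0],
    [0,0,-0.025,0],
    [0,0,-0.02,0],
    [0,0,-0.015,0],
    [0,0,0,0],
    [0,0,0,0],
    [0,0,0,0],
    [0,0,0,0],
    [0,0,0,0]
  ]
}}

```text
clock: 42.65
eef_pos: [0.3965, 0.2038, 0.2066]
tool_rot: [0.707, 0.707, -0.001, -0.0]
ft_force: [-0.6, 0.3, -0.7]
grip_width: 0.0004
```

```bash
python3 - <<'E'
from h import *
q=grab('scene','sceneC')[1];r=grab('side','sideC')[1];w=grab('wrist','wC')[1]
o=monitor.get_obs();print(o['clock'],o['eef_pos'],o['ft_force'])
a=cv2.imread('pics/sideC.png')
cv2.imwrite('pics/Cc.png',np.hstack([cv2.resize(q[110:250,200:340],(400,400),interpolation=2),cv2.resize(r[140:310,130:300],(400,400),interpolation=2)]))
E
```

```text
42.8 [0.39683696 0.2039189  0.20706833] [ 0.14169102 -0.74905777 -0.39332109]
```

View pics/Cc.png

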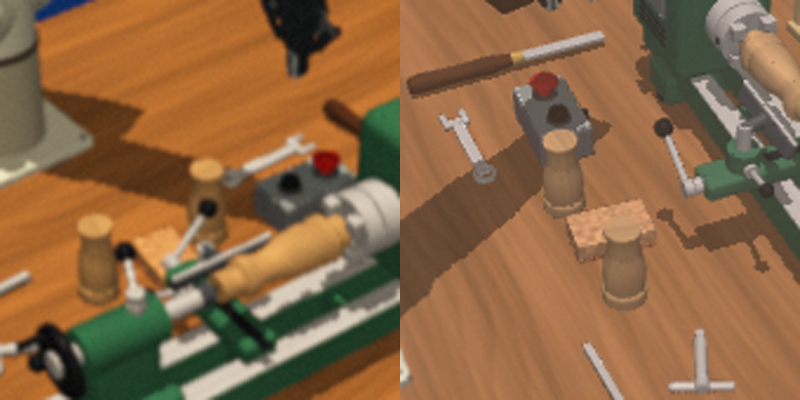

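View pics/wC.png

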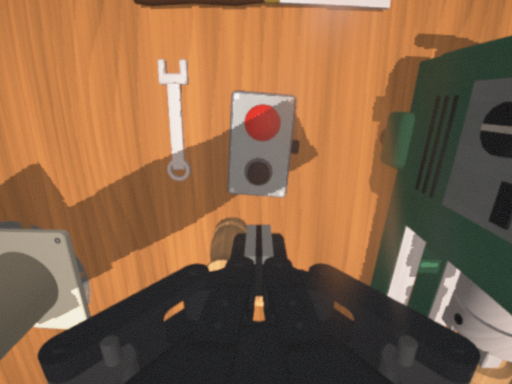

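```bash
python3 - <<'E'
from h import *
a=np.load('pics/w5.npy');b=np.load('pics/wC.npy')
print(np.median(a[166:178,250:261]),np.median(b[166:178,253:264]), np.median(a[112:130,252:268]),np.median(b[112:130,255:271]),np.median(a[180:186,230:238]),np.median(b[180:186,232:240]))
print(order.job_done())
E
```

```text
0.30952471 0.31287882 0.2792325 0.28230494 0.32909614 0.3323928
the job is handed in; nothing more can be done
None
```

I pointed at the chuck key, the ball of the tool-rest clamp lever and the ball of the quill-lock lever, in that order. I then pressed the start button fully in and let it come back up. The job was handed in at about 43 s; no verdict was reported.

- **Repeated pointing:** The camera pictures showed the shut fingertips ending about 21–25 mm short of the reported tool point. The first round of pointing was therefore higher than planned: about 5 cm of fingertip gap at the key. I repeated all three about 15 mm lower, holding 2 s each, before pressing. The real gap was then roughly 3 cm over each target, so it was still above the 2 cm asked. No contact force showed at any of them.
- **Button press:** The spring was felt from about 2.9 N, and the button bottomed with up to 16 N at the wrist. The height at which it bottomed confirmed the roughly 21 mm offset.
- **Last checks:** The button's depth relative to the box lid and the stop head was the same as before the press, to within about 0.3 mm, so start is out and stop was not pressed. By eye in the last pictures, the key, mills, sanding block, spanner and skew look unmoved. I did not measure their positions again, and I did not check the wax, calipers and bar at the end. The hand finished about 14 cm above the button or more.

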